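Close the stallholder's glass-topped showcase

ROBOT

A 6-joint arm with a two-finger parallel gripper is mounted at the origin on the work surface. World frame = base frame: x ahead of the robot, y to its left, z up, the work surface at z = 0. Lengths are in m, angles in degrees, forces in N, time in s.
With the tool pointing down it reaches from about 0.275 to 1 m from the base axis. Payload 8.4 kg.
Tool frame: the origin (TCP) lies at the very end of the fingers, on their centre line; the grasp point (between the pads) lies 19 mm behind it (bot.grip_point_offset is the distance from the TCP to the grasp point, in m); z points along the fingers, y is the line along which they close (so a half turn about z gives the same grasp; the last joint's range is limited). The gripper opens to 85 mm and grips with 20 to 120 N. Pads are 22 mm wide; open, the fingers measure 114 mm over their backs; the gripper's body (76 mm by 85 mm) begins 54 mm behind the grasp point. The pads swing forward as they close: fully open they stand 13 mm farther back than shut.
Start: joints at [-67.689, 20.225, 93.587, -0, 66.188, -0.138], TCP at [0.239, -0.578, 0.231] pointing down, gripper open.
Joint ranges: [-150.9, 150.9], [-52.94, 120.26], [3.33, 152.33], [-74.26, 254.26], [0, 154.13], [-172.89, 172.89]. Speed limits (degrees/s): [127.2, 127.2, 159.86, 180, 180, 180].

INTERFACE

Orientations are given as a 3x3 rotation matrix whose columns are the frame's x, y, z axes.
In Python, from cell import sensors, capture, camera_params, close_job, masks_of, mark_of, bot gives the robot as it stands.
- The arm moves only by the tool jog_arm, never from a script. Its argument "motion" is a list of rows, each an object of numbers: "dx", "dy", "dz": the shift along the tool's x, y, z each as a share of 15 cm, from -1 to 1; "rx", "ry", "rz": the turn, a rotation vector about the tool's x, y, z each as a share of 0.1 rad, from -1 to 1; "gripper": the closure, from 0 (fully open) to 1 (shut). A call has 1 to 20 rows; each row shifts and turns the commanded pose from where the row before left it, along the tool's axes as they then stand; what a row does not reach is not made up. A row lasts 1/8 s, in which the tool goes at most 62.5 mm and 10.7 degrees, less where a joint would pass 70% of its speed; a pose out of reach is approached as far as the arm can. A call with a number of a shift or a turn outside -1 to 1 is refused whole. A call with a gripper value outside its range is refused whole. The fingers move at their own pace and stop on an object; the grip force is fixed at half the most. Time passes only in rows, so rows that do not move let the fingers close. It gives the time, the measured TCP pose, the force, the opening and the grip force at its end, in the units of the state.
- sensors.sense(): the state, without advancing time (a new reading comes with each control period).
- capture(name): name is "scene" or "top"; returns the picture (420x560x3 uint8, blue, green, red); there is no depth.
- camera_params(name): a dict with "fx", "fy", "cx", "cy" (pixels), "k1" (the pictures are not rectified: a ray, as slopes to the right and down, at radius r is drawn at 1 + k1 r^2 times it, then the intrinsics apply), "R" (3x3) and "t" (3): a world point X has camera coordinates R X + t. Camera axes: x right, y down, z forward; pixel columns grow to the right and rows downward; lengths in m; the calibration is good to about 2 mm. A picture is of the moment at which its call begins. camera_params takes no time and is no camera call.
- close_job(): hands the job in; it is judged then, once.
Trained networks look in the newest picture that a camera, given by its name, has taken for a name from the list of things; names that differ only in an ending like _2 or _b are one class to them, and where a whole thing is asked for, a point or a joint stands for the part that bears it (a point fixed in the world has none). Each returns a list of dicts, best first, with "p" (0 to 1); they miss things now and then, are a little off and sometimes report something else, mostly with a low value. They report only what shows in the picture. A call takes as long as a camera call.
- masks_of(camera, label): "mask" (420x560 bool, what is visible of it) and "pixel" ([column, row] in pixels, amid what is visible of it).
- mark_of(camera, label): "pixel" ([column, row] in pixels: a listed point, or the origin of a listed thing).
The state is a dict: "t": time; "joints": joint angles; "qd": joint speeds; "joint_torque": joint torques, N m; "tool_pos": TCP position; "orientation": TCP orientation; "force": force on the tool from outside, world axes, zero at the start; "moment": the same for the moment, N m; "grip_width": opening from 0.0 (shut) to 1.0 (fully open); "grasp_force": force on a finger pad.
Only numpy, scipy, OpenCV 4.12 (cv2) and the standard library are available. Lean on these libraries where they do the work, as an engineer would, in place of code of your own. Each camera call takes 0.05 s, during which the arm holds its last target. There are 200 camera calls.

TASK

Close the glass-topped showcase on the market stall. Its lid is held up by a brass folding stay locked straight: take its knee squarely, so that the thin straps are never pushed sideways and bent, and lift it past centre to unlock it while the lid stays up. Then take the lid by its brass knob, lower it under control without letting it fall, and press it down until the catch snaps and it lies flush, leaving the wares in the case and around it where they are.

Things in the scene. Friction and masses are not known exactly. Their poses are not given: they have to be found in the camera images.
- case: the showcase, fixed to the stall: oak tray 235 (x) x 320 (y) x 70 mm high, 10 mm walls, red felt inside. Origin: centre of its underside; x towards the hinge side, -x the front, y its left, z up. A brass folding stay of two straps inside its right-hand (-y) end props the lid; a sprung roller catch sits inside the middle of the front wall
- hinge (a point): middle of the lid's hinge axis, on the tray's back top edge (117.5 mm behind the case's centre, 70 mm up); the axis runs along the case's y
- foot_mark (a point): nominal place of the stay's foot pin, inside the right-hand end: 115 mm in front of the hinge axis, 11 mm below the rim, y = -122 mm in the case's frame. The stay sits on a threaded stud, set by eye: its plane, knee and all, truly lies up to 11 mm to either side of that y, so find the boss's middle by sight or feel. Its upper pin is on the lid, 119 mm along the underside, 16.5 mm in
- lid (a joint): lid angle, rad: 0 closed flush, about 1.256 at the start. Oak frame 235 x 320 x 38 mm, glass on top, 0.5 to 0.8 kg. Unlocked, the stay's friction still holds it while the knee's fold is under about 0.8; let go below 0.8 to 0.9 rad it falls. Let down gently it rests on the sprung catch at about 0.04 rad; a press of 5 to 12 N at the knob snaps it home
- knee (a joint): fold of the stay's knee, rad: -0.16 locked past centre on its stop (start), 0 straps in line, positive unlocked, about 2.8 lid closed. Two straps, 80.1 mm between pins; at the knee a round brass boss, 17 mm across, 18 mm long along y, moving up and to the front, some 22 mm to a fold of 0.4, with about 5 N. Lengthways the straps are rigid
- stay_bend (a joint): sideways spring of the stay's thin straps along the case's y, m: 0 straight. It takes 8 N per mm; past 0.75 mm (6 N sideways) either way the stay is bent for good. A gripper that closes on the boss off its middle pushes it aside like this: the reading is too coarse to steer by, feel the side force
- knob (a point): centre of the brass knob, 23 mm across, 38 mm long, standing out of the middle of the lid's front rail: 28 mm out from the rail, 263 mm from the hinge axis along the lid's underside and 16 mm from the underside towards the glass. Lid up, the knob points up; lid closed, to the front
- watch: bystander in the case: brass pocket watch, 44 mm across, 12 mm high, origin centre of underside
- harmonica: bystander in the case: steel harmonica, 100 x 27 x 20 mm, origin centre of underside
- ring_box: bystander in the case: small red box, 55 x 75 x 22 mm, origin centre of underside
- doll: bystander: red wooden nesting doll, 68 mm across, 115 mm high, origin centre of underside
- mug: bystander: dark wooden mug with a handle, 80 mm across, 105 mm high, origin centre of underside
- barrel: bystander: small wooden barrel, 98 mm across, 120 mm high, origin centre of underside
- bell: bystander: brass hand bell, 72 mm across, 96 mm high, origin centre of underside
- clay_jug: bystander: clay jug, 108 mm across, 130 mm high, origin centre of underside

How it is judged (in metres and radians):
On the way, in this order (a step that is already met when the one before it is completed fails the run):
1. the stay's knee is lifted past centre while the lid is still up (value of joint knee above 0.12 rad and value of joint lid above 0.95 rad), for 0.2 s.
2. the lid is down flush and snapped into the catch (value of joint lid below 0.015 rad), for 0.3 s.
At the end, for the whole second after the job is handed in: the lid is closed flush within 0.015 rad (snapped into the catch) and at rest, and no ware in the case or on the stall has moved more than 20 mm, those on the stall still upright (value of joint lid below 0.015 rad and velocity of joint lid between -0.05 and 0.05 rad/s and distance of each of watch, harmonica, ring_box, doll, mug, barrel, bell, clay_jug from where it was at the start of the episode below 0.02 m and angle between each of doll, mug, barrel, bell, clay_jug's own z axis and vertical below 0.3 rad); the robot touches nothing.
It fails at once if the lid is let fall (velocity of joint lid below -1.2 rad/s and value of joint lid above 0.08 rad).
It fails at once if the stay is bent sideways (value of joint stay_bend above 0.00075 m or value of joint stay_bend below -0.00075 m).
It fails at once if the arm or the gripper's body leans on the showcase (contact force between the arm and case above 15 N).
It fails at once if a ware is shifted or knocked over (distance of any of watch, harmonica, ring_box, doll, mug, barrel, bell, clay_jug from where it was at the start of the episode above 0.02 m or angle between any of doll, mug, barrel, bell, clay_jug's own z axis and vertical above 0.3 rad).
It also fails if it takes over 72 s, if anything falls off the work surface, if the arm or the gripper's body presses on something with over 40 N, if the wrist force passes 120 N, or if a joint passes its speed limit or range.

## Working session

There is one attempt and no reset: what is moved stays moved. The work goes in short steps, Python scripts to look and compute and a tool call to move; the robot and the scene stay as the last step left them, time stands still between calls to the robot, and variables do not carry over. Pictures are saved under pics/ and viewed, at most 10 in all, crops included, and the job is handed in when it is done.

Besides the shell and the picture viewer there is one more tool, called after "Request:" as name(argument=value, ...), one argument or row to a line, values as JSON. jog_arm: Moves the arm, as the interface text tells. Shift numbers are shares of 15 cm and turn numbers shares of 0.1 rad, none past 1 either way. Its arguments: {"type":"object","properties":{"motion":{"type":"array"}},"required":["motion"]}

```bash
ls; mkdir -p pics; python3 - <<'E'
from cell import *
import cv2,numpy as np
s=sensors.sense();print({k:np.round(v,3).tolist() for k,v in s.items()})
for c in("scene","top"):
    p=camera_params(c);print(c,{k:np.round(v,4).tolist() for k,v in p.items()})
    cv2.imwrite(f"pics/{c}0.png",capture(c))
    for l in("hinge","foot_mark","knob","case","doll","mug","barrel","bell","clay_jug","knee","watch"):
        print(c,l,[(np.round(d["pixel"]).tolist(),round(d["p"],2)) for d in mark_of(c,l)[:2]])
print(bot.grip_point_offset)
E
```

```text
pics
{'t': 0.0, 'joints': [-67.69, 20.264, 93.631, 0.0, 66.189, -0.14], 'qd': [0.016, -0.013, 0.099, -0.033, 0.027, 0.015], 'joint_torque': [-0.004, -60.526, -34.207, -0.0, 0.009, 0.0], 'tool_pos': [0.238, -0.577, 0.231], 'orientation': [[0.924, 0.382, -0.001], [0.382, -0.924, 0.001], [0.0, -0.001, -1.0]], 'force': [-0.708, -0.515, 0.119], 'moment': [-0.022, -0.027, -0.034], 'grasp_force': 0.0, 'grip_width': 0.996}
scene {'fx': 382.5247, 'fy': 382.5247, 'cx': 278.3144, 'cy': 205.1423, 'k1': -0.0692, 'R': [[-0.9403, 0.3404, 0.0018], [0.2814, 0.7802, -0.5586], [-0.1916, -0.5248, -0.8294]], 't': [0.4883, -0.1053, 1.1824]}
scene hinge [([205.0, 200.0], 0.8)]
scene foot_mark [([238.0, 164.0], 0.61)]
scene knob [([216.0, 129.0], 0.86), ([206.0, 204.0], 0.36)]
scene case [([248.0, 207.0], 0.73)]
scene doll [([265.0, 110.0], 0.71)]
scene mug [([357.0, 381.0], 0.69), ([218.0, 129.0], 0.16)]
scene barrel [([206.0, 129.0], 0.56)]
scene bell [([271.0, 214.0], 0.71), ([279.0, 382.0], 0.57)]
scene clay_jug [([428.0, 340.0], 0.64), ([355.0, 380.0], 0.55)]Traceback (most recent call last):
  File "<stdin>", line 8, in <module>
ValueError: it knows: barrel, bell, case, clay_jug, doll, foot_mark, harmonica, hinge, knob, mug, ring_box, watch
```

```bash
python3 - <<'E'
from cell import *
import cv2,numpy as np
for c in("scene","top"):
    p=camera_params(c);print(c,{k:np.round(v,4).tolist() for k,v in p.items()})
    im=capture(c);cv2.imwrite(f"pics/{c}0.png",cv2.resize(im,(800,600),interpolation=cv2.INTER_CUBIC))
    for l in("hinge","foot_mark","knob","case","doll","mug","barrel","bell","clay_jug","watch","harmonica","ring_box"):
        print(c,l,[(np.round(d["pixel"]).tolist(),round(d["p"],2)) for d in mark_of(c,l)[:2]])
    for l in ("knee","stay_bend","lid"):
        try: print(l,[(d["pixel"],d["p"],d["mask"].sum()) for d in masks_of(c,l)[:2]])
        except Exception as e: print(e)
print(bot.grip_point_offset)
E
```

```text
scene {'fx': 382.5247, 'fy': 382.5247, 'cx': 278.3144, 'cy': 205.1423, 'k1': -0.0692, 'R': [[-0.9403, 0.3404, 0.0018], [0.2814, 0.7802, -0.5586], [-0.1916, -0.5248, -0.8294]], 't': [0.4883, -0.1053, 1.1824]}
scene hinge [([206.0, 203.0], 0.59)]
scene foot_mark [([239.0, 164.0], 0.92)]
scene knob [([216.0, 131.0], 0.8)]
scene case [([249.0, 205.0], 0.96), ([235.0, 208.0], 0.4)]
scene doll [([263.0, 109.0], 0.89)]
scene mug []
scene barrel [([209.0, 129.0], 0.63)]
scene bell [([278.0, 378.0], 0.55)]
scene clay_jug [([427.0, 341.0], 0.91)]
scene watch [([238.0, 232.0], 0.55)]
scene harmonica [([270.0, 213.0], 0.81)]
scene ring_box [([235.0, 210.0], 0.71)]
knee []
stay_bend [([233.3, 161.7], 0.41, np.int64(38))]
lid [([207.8, 175.5], 0.68, np.int64(5631))]
top {'fx': 516.542, 'fy': 516.542, 'cx': 290.5704, 'cy': 211.2445, 'k1': -0.0969, 'R': [[0.0141, -0.9999, -0.0006], [-0.9833, -0.0138, -0.1817], [0.1816, 0.0032, -0.9834]], 't': [0.0042, 0.535, 1.6905]}
top hinge [([319.0, 158.0], 0.76)]
top foot_mark [([354.0, 193.0], 0.97)]
top knob [([323.0, 160.0], 0.96)]
top case [([315.0, 198.0], 0.65)]
top doll [([421.0, 249.0], 0.68)]
top mug [([162.0, 221.0], 0.84)]
top barrel [([414.0, 194.0], 0.81)]
top bell [([177.0, 173.0], 0.89)]
top clay_jug [([168.0, 280.0], 0.96)]
top watch [([292.0, 185.0], 0.56)]
top harmonica [([300.0, 211.0], 0.72)]
top ring_box [([313.0, 187.0], 0.85)]
knee []
stay_bend [([355.6, 177.1], 0.54, np.int64(25))]
lid [([320.5, 160.1], 0.8, np.int64(1572))]
0.0187
```

View pics/scene0.png

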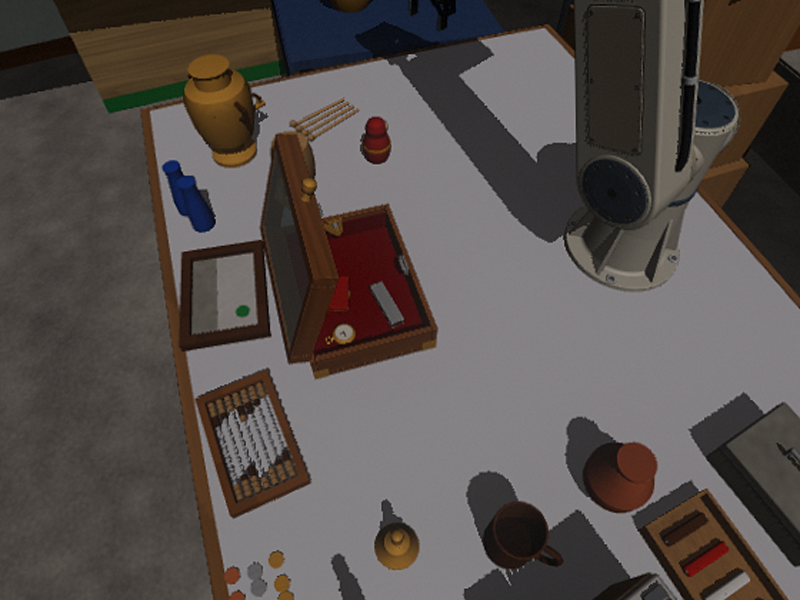

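View pics/top0.png

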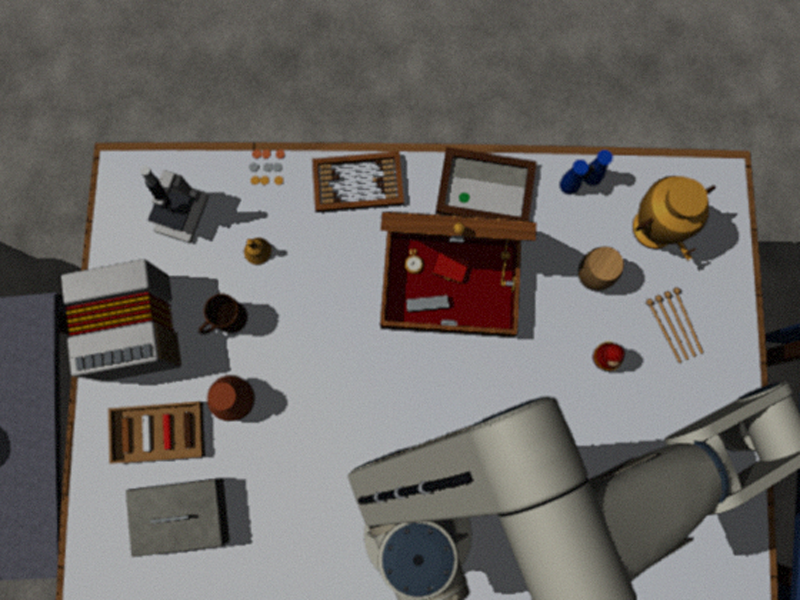

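The scene view shows the open showcase left of centre with its knob at about (309,186) in the enlarged picture, and the stay near (333,228). The top view shows the tray rim corners near (381,328) and (518,334), the boss at about (508,255), and the barrel at (600,268). I'll zoom in for the fit.

```bash
cat > h.py <<'E'
import numpy as np,cv2
from cell import *
def proj(c,X):
    p=camera_params(c);Y=np.atleast_2d(X)@np.array(p["R"]).T+np.array(p["t"])
    s=Y[:,:2]/Y[:,2:];s=s*(1+p["k1"]*(s**2).sum(1,keepdims=True))
    return s*[p["fx"],p["fy"]]+[p["cx"],p["cy"]]
E
python3 - <<'E'
from h import *
a=capture("top")[140:240,255:385];b=capture("scene")[85:270,180:310]
cv2.imwrite("pics/t1.png",cv2.resize(a,None,fx=6,fy=6,interpolation=cv2.INTER_CUBIC))
cv2.imwrite("pics/s1.png",cv2.resize(b[:150],None,fx=4,fy=4,interpolation=cv2.INTER_CUBIC))
E
```

```text
(no output)
```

View pics/t1.png

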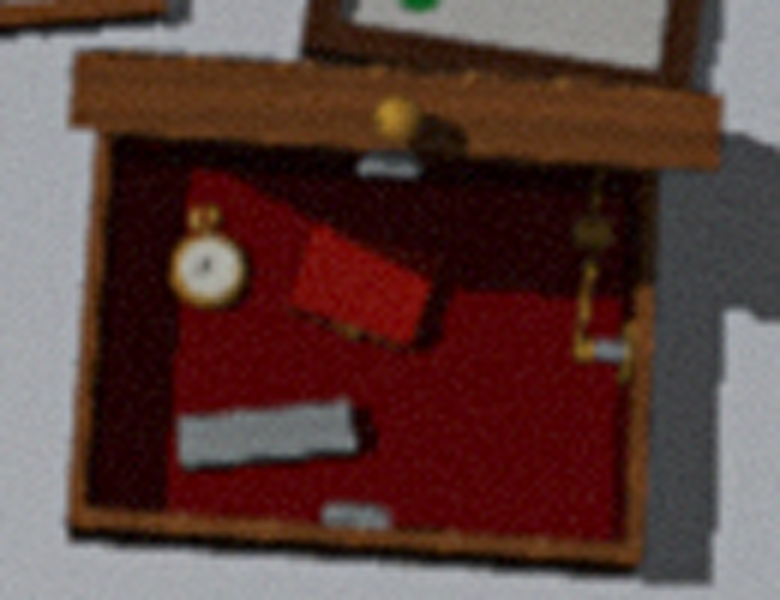

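View pics/s1.png

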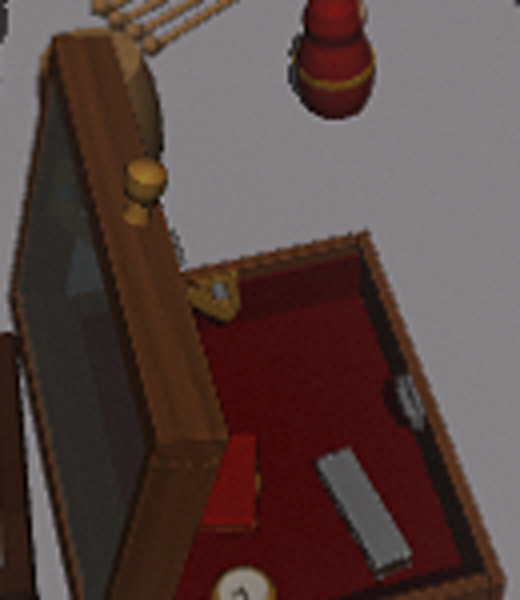

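The crops show the rim corners, rail corners, the boss at t1 (594,232) and the knob end at t1 (397,115). In s1 the rim's front corners are at about (368,235) and (500,578). Next I fit the case pose.

```bash
cat >> h.py <<'E'
H=np.array([117.5,0,70.])
def lidp(a,n,y,th=1.256): return H+a*np.array([-np.cos(th),0,np.sin(th)])+n*np.array([np.sin(th),0,np.cos(th)])+[0,y,0]
def knee(f,th=None):
    # case-frame x,z (mm) of knee for fold f; lid angle follows from strap lengths
    from scipy.optimize import brentq
    F=np.array([2.5,0,59]);D=160.2*np.cos(f/2)
    th=brentq(lambda t:np.linalg.norm(lidp(119,16.5,0,t)-F)-D,0,1.5)
    U=lidp(119,16.5,0,th);u=(U-F)/np.linalg.norm(U-F)
    return (F+U)/2+80.1*np.sin(f/2)*np.array([-u[2],0,u[0]]),th
def world(P,q):
    c,s=np.cos(q[2]),np.sin(q[2]);P=np.atleast_2d(P)/1000
    return P@np.array([[c,-s,0],[s,c,0],[0,0,1]]).T+[q[0],q[1],q[3] if len(q)>3 else 0]
E
python3 - <<'E'
from h import *
from scipy.optimize import least_squares
T=[((70,525),(-117.5,160,70)),((640,553),(-117.5,-160,70)),((90,505),(-107.5,150,70)),((625,535),(-107.5,-150,70)),
 ((397,113),lidp(282,16,0)),((72,127),lidp(235,0,160)),((78,55),lidp(235,38,160)),((720,97),lidp(235,38,-160)),((718,168),lidp(235,0,-160))]
S=[((369,235),(-117.5,-160,70)),((502,578),(-117.5,160,70)),((225,440),lidp(235,0,160)),((155,440),lidp(235,38,160)),((105,38),lidp(235,0,-160)),((55,37),lidp(235,38,-160)),((147,180),lidp(270,16,0))]
t=np.array([(np.array(a)+.5)/6-.5+[255,140] for a,_ in T]);s=np.array([(np.array(a)+.5)/4-.5+[180,85] for a,_ in S])
PT=np.array([b for _,b in T]);PS=np.array([b for _,b in S])
f=lambda q:np.r_[proj("top",world(PT,q))-t,proj("scene",world(PS,q))-s]
r=least_squares(lambda q:f(q).ravel(),[.6,0,0,0],loss="soft_l1")
q=r.x;print(q.round(4));print(f(q).round(1).tolist())
np.save("q.npy",q)
k,th=knee(-.16);print(k,th,knee(.4))
b=np.array([594.5,232.5])/6-.5+[255,140]
for y in(-133,-122,-111):print(y,proj("top",world([k[0],y,k[2]],q)),b)
print(world([k[0],-122,k[2]],q),world(lidp(263,16,0),q),mark_of("scene","knob")[0]["pixel"],proj("scene",world(lidp(263,16,0),q)),proj("top",world(lidp(263,16,0),q)))
for n in ("barrel","doll","mug","bell","clay_jug"):
    m=mark_of("top",n)
    if m:
        p=m[0]["pixel"];g=least_squares(lambda v:(proj("top",[[v[0],v[1],0]])-p).ravel(),[.6,0]);print(n,g.x)
print(f"knee rows",[ (x,knee(x)[0].round(1).tolist(),round(knee(x)[1],3)) for x in(-.16,0,.1,.2,.3,.4,.5,.6)])
E
```

```text
[ 0.5877 -0.0727 -0.0518 -0.0033]
[[-0.5, -0.5], [0.9, 1.1], [-0.6, 0.1], [0.5, 0.9], [0.7, 0.9], [-0.3, 0.0], [-0.6, -0.9], [1.0, -0.9], [0.3, 0.2], [-1.2, -0.7], [0.3, 1.1], [0.6, 0.1], [-0.1, 1.0], [1.0, 0.7], [-1.6, 0.1], [-0.4, -1.9]]
[ 54.57103974   0.         119.8655635 ] 1.2554582237420469 (array([ 34.54976282,   0.        , 132.40860102]), 1.2247233354530689)
-133 [[358.07759538 178.32076365]] [353.58333333 178.25      ]
-122 [[354.73564307 178.1015843 ]] [353.58333333 178.25      ]
-111 [[351.39268889 177.88264885]] [353.58333333 178.25      ]
[[ 0.635895   -0.19739216  0.11658001]] [[ 0.63892365 -0.07538545  0.32174445]] [216.2, 129.3] [[215.42790162 130.10709969]] [[321.15946331 159.09711488]]
barrel [ 0.60686578 -0.42295037]
doll [ 0.41361409 -0.43303022]
bell [0.67139004 0.40777342]
clay_jug [0.306198   0.43997549]
knee rows [(-0.16, [54.6, 0.0, 119.9], 1.255), (0, [49.7, 0.0, 123.7], 1.261), (0.1, [46.4, 0.0, 126.0], 1.259), (0.2, [42.7, 0.0, 128.3], 1.252), (0.3, [38.8, 0.0, 130.4], 1.241), (0.4, [34.5, 0.0, 132.4], 1.225), (0.5, [30.0, 0.0, 134.2], 1.204), (0.6, [25.3, 0.0, 135.8], 1.18)]
```

```bash
cat >> h.py <<'E'
from scipy.spatial.transform import Rotation as Ro
q=np.load("q.npy") ;q[3]=-.001
def Rt(a):
    a=np.radians(a);c,s=np.cos(q[2]),np.sin(q[2])
    M=np.array([[np.cos(a),0,np.sin(a)],[0,-1,0],[np.sin(a),0,-np.cos(a)]]) # cols: x=(cos,0,sin) y=(0,-1,0) z=(sin,0,-cos)
    return np.array([[c,-s,0],[s,c,0],[0,0,1]])@M
def tcp(P,a,back=0,off=18.7): # TCP for grasp point at case point P (mm), backed off by back mm
    return world(P,q)[0]+Rt(a)[:,2]*(off-back)/1000
def need(P,a,back=0,pr=True):
    s=sensors.sense();R=np.array(s["orientation"]);x=np.array(s["tool_pos"])
    rv=Ro.from_matrix(R.T@Rt(a)).as_rotvec()/.1
    d=tcp(P,a,back)-x
    if pr: print("t",s["t"],"tcp",x.round(4),"F",np.round(s["force"],1),"gw",round(s["grip_width"],3),"gf",s["grasp_force"])
    print("turn units",rv.round(2),"shift units (target axes)",(Rt(a).T@d/.15).round(3),"(now axes)",(R.T@d/.15).round(3),"world mm",(d*1000).round(1))
E
python3 - <<'E'
from h import *
k=knee(-.16)[0];k[1]=-118.2
need(k,50,80)
E
```

```text
t 2.5 tcp [ 0.2387 -0.5776  0.2313] F [-0.5 -0.4  0.9] gw 1.002 gf 0.0
turn units [-1.94  8.58  4.15] shift units (target axes) [ 1.042 -2.694  1.998] (now axes) [ 3.144 -1.489  0.487] world mm [350.5 386.5 -73. ]
```

Request:
jog_arm(
  motion=[
    {"rx": -0.19, "ry": 0.86, "rz": 0.42},
    {"rx": -0.19, "ry": 0.86, "rz": 0.42},
    {"rx": -0.19, "ry": 0.86, "rz": 0.42},
    {"rx": -0.19, "ry": 0.86, "rz": 0.42},
    {"rx": -0.19, "ry": 0.86, "rz": 0.42},
    {"rx": -0.19, "ry": 0.86, "rz": 0.42},
    {"rx": -0.19, "ry": 0.86, "rz": 0.42},
    {"rx": -0.19, "ry": 0.86, "rz": 0.42},
    {"rx": -0.19, "ry": 0.86, "rz": 0.42},
    {"rx": -0.2, "ry": 0.84, "rz": 0.37},
    {},
  ],
)

```text
invalid input at $.motion[0]: expected keys dx, dy, dz, rx, ry, rz, gripper
```

```bash
python3 - <<'E'
from h import *
k=knee(-.16)[0];k[1]=-118.2
need(k,50,80);print(sensors.sense()["joints"])
E
```

```text
t 2.5 tcp [ 0.2387 -0.5776  0.2313] F [-0.5 -0.4  0.9] gw 1.002 gf 0.0
turn units [-1.94  8.58  4.15] shift units (target axes) [ 1.042 -2.694  1.998] (now axes) [ 3.144 -1.489  0.487] world mm [350.5 386.5 -73. ]
[-6.76875673e+01  2.02262338e+01  9.35867760e+01 -4.60244047e-04
  6.61890097e+01 -1.37769246e-01]
```

All keys are needed in every row. I'll start closing the gripper now too, to about 45 mm open.

Request:
jog_arm(
  motion=[
    {"dx": 0, "dy": 0, "dz": 0, "rx": -0.19, "ry": 0.86, "rz": 0.42, "gripper": 0.45},
    {"dx": 0, "dy": 0, "dz": 0, "rx": -0.19, "ry": 0.86, "rz": 0.42, "gripper": 0.45},
    {"dx": 0, "dy": 0, "dz": 0, "rx": -0.19, "ry": 0.86, "rz": 0.42, "gripper": 0.45},
    {"dx": 0, "dy": 0, "dz": 0, "rx": -0.19, "ry": 0.86, "rz": 0.42, "gripper": 0.45},
    {"dx": 0, "dy": 0, "dz": 0, "rx": -0.19, "ry": 0.86, "rz": 0.42, "gripper": 0.45},
    {"dx": 0, "dy": 0, "dz": 0, "rx": -0.19, "ry": 0.86, "rz": 0.42, "gripper": 0.45},
    {"dx": 0, "dy": 0, "dz": 0, "rx": -0.19, "ry": 0.86, "rz": 0.42, "gripper": 0.45},
    {"dx": 0, "dy": 0, "dz": 0, "rx": -0.19, "ry": 0.86, "rz": 0.42, "gripper": 0.45},
    {"dx": 0, "dy": 0, "dz": 0, "rx": -0.19, "ry": 0.86, "rz": 0.42, "gripper": 0.45},
    {"dx": 0, "dy": 0, "dz": 0, "rx": -0.2, "ry": 0.84, "rz": 0.37, "gripper": 0.45},
    {"dx": 0, "dy": 0, "dz": 0, "rx": 0, "ry": 0, "rz": 0, "gripper": 0.45},
  ],
)

```text
t: 3.88
tool_pos: [0.2378, -0.5771, 0.2301]
orientation: [[0.643, -0.053, 0.764], [-0.037, -0.999, -0.039], [0.765, -0.004, -0.644]]
force: [-0.3, -0.2, -0.5]
grip_width: 0.551
grasp_force: 0.0
```

```bash
python3 - <<'E'
from h import *
k=knee(-.16)[0];k[1]=-118.2
need(k,50,80);print(sensors.sense()["joints"])
E
```

```text
t 3.875 tcp [ 0.2378 -0.5771  0.2301] F [-0.3 -0.2 -0.5] gw 0.551 gf 0.0
turn units [-0.01  0.01 -0.04] shift units (target axes) [ 1.052 -2.691  1.998] (now axes) [ 1.044 -2.693  1.999] world mm [351.4 386.  -71.8]
[-92.59789807  23.39823772 106.95441604  57.45731618  65.17211937
 -32.62476198]
```

Request:
jog_arm(
  motion=[
    {"dx": 0.15, "dy": -0.2, "dz": 0.1, "rx": 0, "ry": 0, "rz": 0, "gripper": 0.55},
    {"dx": 0.15, "dy": -0.2, "dz": 0.1, "rx": 0, "ry": 0, "rz": 0, "gripper": 0.55},
    {"dx": 0.15, "dy": -0.2, "dz": 0.1, "rx": 0, "ry": 0, "rz": 0, "gripper": 0.55},
    {"dx": 0.15, "dy": -0.2, "dz": 0.1, "rx": 0, "ry": 0, "rz": 0, "gripper": 0.55},
    {"dx": 0.15, "dy": -0.2, "dz": 0.1, "rx": 0, "ry": 0, "rz": 0, "gripper": 0.55},
    {"dx": 0.15, "dy": -0.2, "dz": 0.1, "rx": 0, "ry": 0, "rz": 0, "gripper": 0.55},
    {"dx": 0.14, "dy": -0.2, "dz": 0.1, "rx": 0, "ry": 0, "rz": 0, "gripper": 0.55},
    {"dx": 0, "dy": -0.185, "dz": 0.185, "rx": 0, "ry": 0, "rz": 0, "gripper": 0.55},
    {"dx": 0, "dy": -0.185, "dz": 0.185, "rx": 0, "ry": 0, "rz": 0, "gripper": 0.55},
    {"dx": 0, "dy": -0.185, "dz": 0.185, "rx": 0, "ry": 0, "rz": 0, "gripper": 0.55},
    {"dx": 0, "dy": -0.185, "dz": 0.185, "rx": 0, "ry": 0, "rz": 0, "gripper": 0.55},
    {"dx": 0, "dy": -0.185, "dz": 0.185, "rx": 0, "ry": 0, "rz": 0, "gripper": 0.55},
    {"dx": 0, "dy": -0.185, "dz": 0.185, "rx": 0, "ry": 0, "rz": 0, "gripper": 0.55},
    {"dx": 0, "dy": -0.185, "dz": 0.185, "rx": 0, "ry": 0, "rz": 0, "gripper": 0.55},
    {"dx": 0, "dy": 0, "dz": 0, "rx": 0, "ry": 0, "rz": 0, "gripper": 0.55},
    {"dx": 0, "dy": 0, "dz": 0, "rx": 0, "ry": 0, "rz": 0, "gripper": 0.55},
  ],
)

```text
t: 5.88
tool_pos: [0.5893, -0.1907, 0.1593]
orientation: [[0.642, -0.05, 0.765], [-0.032, -0.999, -0.038], [0.766, -0.0, -0.643]]
force: [-0.2, 0.0, -0.4]
grip_width: 0.449
grasp_force: 0.0
```

```bash
python3 - <<'E'
from h import *
k=knee(-.16)[0];k[1]=-118.2
need(k,50,80);need(k,50,0,False);print(np.round(sensors.sense()["joints"],1))
cv2.imwrite("pics/t2.png",cv2.resize(capture("top")[130:250,250:410],None,fx=5,fy=5,interpolation=cv2.INTER_CUBIC))
E
```

```text
t 5.875 tcp [ 0.5893 -0.1907  0.1593] F [-0.2  0.  -0.4] gw 0.449 gf 0.0
turn units [-0.02  0.    0.01] shift units (target axes) [-0.006  0.003  0.004] (now axes) [-0.006  0.003  0.004] world mm [-0.1 -0.5 -1.1]
turn units [-0.02  0.    0.01] shift units (target axes) [-0.006  0.003  0.537] (now axes) [-0.006  0.004  0.537] world mm [ 61.1  -3.7 -52.5]
[-28.7  17.6 131.9 128.7  25.4 -58.9]
```

View pics/t2.png

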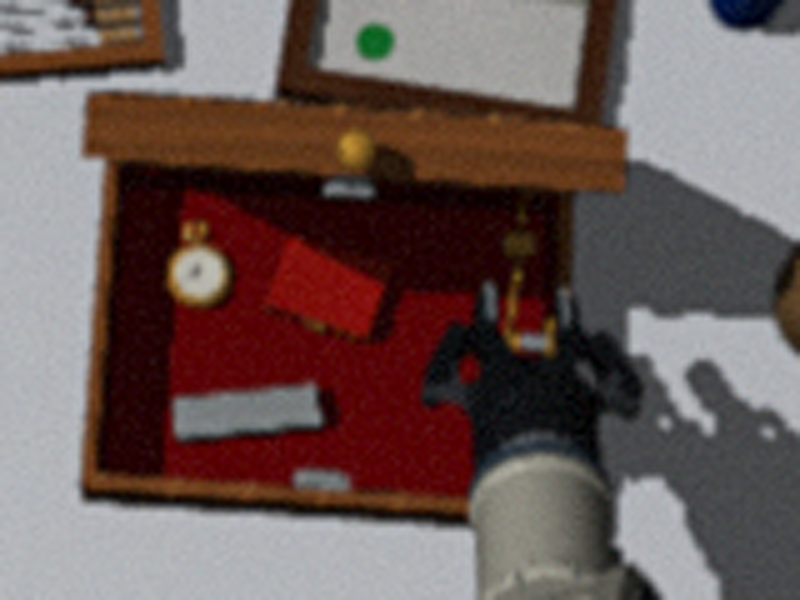

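The fingertips straddle the boss line: their midpoint is at about (526,300) and the boss at (519,242), which agrees once parallax and yaw are counted. Advancing.

Request:
jog_arm(
  motion=[
    {"dx": -0.006, "dy": 0.003, "dz": 0.08, "rx": 0, "ry": 0, "rz": 0, "gripper": 0.55},
    {"dx": 0, "dy": 0, "dz": 0.08, "rx": 0, "ry": 0, "rz": 0, "gripper": 0.55},
    {"dx": 0, "dy": 0, "dz": 0.08, "rx": 0, "ry": 0, "rz": 0, "gripper": 0.55},
    {"dx": 0, "dy": 0, "dz": 0.08, "rx": 0, "ry": 0, "rz": 0, "gripper": 0.55},
    {"dx": 0, "dy": 0, "dz": 0.06, "rx": 0, "ry": 0, "rz": 0, "gripper": 0.55},
    {"dx": 0, "dy": 0, "dz": 0.06, "rx": 0, "ry": 0, "rz": 0, "gripper": 0.55},
    {"dx": 0, "dy": 0, "dz": 0.05, "rx": 0, "ry": 0, "rz": 0, "gripper": 0.55},
    {"dx": 0, "dy": 0, "dz": 0.047, "rx": 0, "ry": 0, "rz": 0, "gripper": 0.55},
    {"dx": 0, "dy": 0, "dz": 0, "rx": 0, "ry": 0, "rz": 0, "gripper": 0.6},
    {"dx": 0, "dy": 0, "dz": 0, "rx": 0, "ry": 0, "rz": 0, "gripper": 0.63},
    {"dx": 0, "dy": 0, "dz": 0, "rx": 0, "ry": 0, "rz": 0, "gripper": 0.65},
    {"dx": 0, "dy": 0, "dz": 0, "rx": 0, "ry": 0, "rz": 0, "gripper": 0.65},
  ],
)

```text
t: 7.42
tool_pos: [0.6497, -0.1947, 0.1063]
orientation: [[0.642, -0.052, 0.765], [-0.034, -0.999, -0.039], [0.766, -0.001, -0.643]]
force: [-0.2, 0.7, -0.6]
grip_width: 0.358
grasp_force: 0.0
```

```bash
python3 - <<'E'
from h import *
k=knee(-.16)[0];k[1]=-118.2
need(k,50,0)
cv2.imwrite("pics/t3.png",cv2.resize(capture("top")[155:205,320:390],None,fx=10,fy=10,interpolation=cv2.INTER_CUBIC))
E
```

```text
t 7.425 tcp [ 0.6497 -0.1947  0.1063] F [-0.2  0.7 -0.6] gw 0.358 gf 0.0
turn units [-0.    0.01 -0.01] shift units (target axes) [ 0.006 -0.002  0.001] (now axes) [ 0.006 -0.002  0.001] world mm [0.7 0.3 0.6]
```

View pics/t3.png

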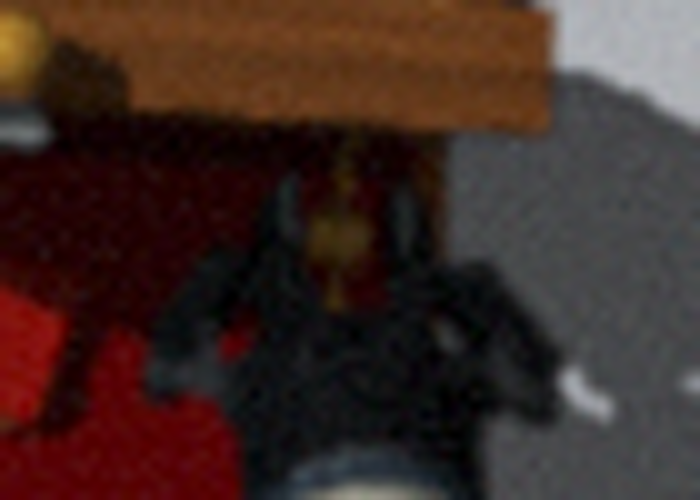

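The boss at (340,238) lies between the pads, whose inner faces are at about (300) and (390). It is nearly centred, so I narrow the gap gently and feel.

Request:
jog_arm(
  motion=[
    {"dx": 0, "dy": 0, "dz": 0, "rx": 0, "ry": 0, "rz": 0, "gripper": 0.68},
    {"dx": 0, "dy": 0, "dz": 0, "rx": 0, "ry": 0, "rz": 0, "gripper": 0.7},
    {"dx": 0, "dy": 0, "dz": 0, "rx": 0, "ry": 0, "rz": 0, "gripper": 0.72},
    {"dx": 0, "dy": 0, "dz": 0, "rx": 0, "ry": 0, "rz": 0, "gripper": 0.72},
  ],
)

```text
t: 7.98
tool_pos: [0.6497, -0.1946, 0.1061]
orientation: [[0.643, -0.052, 0.765], [-0.034, -0.999, -0.039], [0.766, -0.001, -0.643]]
force: [-0.5, 0.5, 0.4]
grip_width: 0.277
grasp_force: 0.0
```

```bash
python3 - <<'E'
from h import *
k=knee(-.16)[0];k[1]=-118.2
need(k,50,0);print(sensors.sense()["moment"])
E
```

```text
t 7.975 tcp [ 0.6497 -0.1946  0.1061] F [-0.5  0.5  0.4] gw 0.277 gf 0.0
turn units [-0.    0.01 -0.01] shift units (target axes) [ 0.007 -0.002 -0.   ] (now axes) [ 0.007 -0.002 -0.   ] world mm [0.7 0.3 0.8]
[0.06170125 0.34278237 0.03328294]
```

Request:
jog_arm(
  motion=[
    {"dx": 0, "dy": 0.006, "dz": 0, "rx": 0, "ry": 0, "rz": 0, "gripper": 0.72},
    {"dx": 0, "dy": 0, "dz": 0, "rx": 0, "ry": 0, "rz": 0, "gripper": 0.72},
    {"dx": 0, "dy": 0, "dz": 0, "rx": 0, "ry": 0, "rz": 0, "gripper": 0.72},
  ],
)

```text
t: 8.35
tool_pos: [0.6497, -0.1955, 0.1061]
orientation: [[0.643, -0.052, 0.764], [-0.034, -0.999, -0.039], [0.765, -0.001, -0.643]]
force: [-0.4, -0.1, -0.0]
grip_width: 0.279
grasp_force: 0.0
```

Request:
jog_arm(
  motion=[
    {"dx": 0, "dy": 0.003, "dz": 0, "rx": 0, "ry": 0, "rz": 0, "gripper": 0.72},
    {"dx": 0, "dy": 0, "dz": 0, "rx": 0, "ry": 0, "rz": 0, "gripper": 0.72},
    {"dx": 0, "dy": 0, "dz": 0, "rx": 0, "ry": 0, "rz": 0, "gripper": 0.72},
  ],
)

```text
t: 8.72
tool_pos: [0.6496, -0.1959, 0.1061]
orientation: [[0.643, -0.052, 0.764], [-0.034, -0.999, -0.039], [0.765, -0.001, -0.643]]
force: [-0.2, 0.2, 0.9]
grip_width: 0.279
grasp_force: 0.2
```

Request:
jog_arm(
  motion=[
    {"dx": 0, "dy": 0.003, "dz": 0, "rx": 0, "ry": 0, "rz": 0, "gripper": 0.72},
    {"dx": 0, "dy": 0, "dz": 0, "rx": 0, "ry": 0, "rz": 0, "gripper": 0.72},
    {"dx": 0, "dy": 0, "dz": 0, "rx": 0, "ry": 0, "rz": 0, "gripper": 0.72},
  ],
)

```text
t: 9.1
tool_pos: [0.6496, -0.1964, 0.1061]
orientation: [[0.643, -0.052, 0.764], [-0.034, -0.999, -0.039], [0.765, -0.001, -0.643]]
force: [0.1, 0.4, 0.4]
grip_width: 0.283
grasp_force: 0.6
```

Request:
jog_arm(
  motion=[
    {"dx": 0, "dy": 0.003, "dz": 0, "rx": 0, "ry": 0, "rz": 0, "gripper": 0.72},
    {"dx": 0, "dy": 0, "dz": 0, "rx": 0, "ry": 0, "rz": 0, "gripper": 0.72},
    {"dx": 0, "dy": 0, "dz": 0, "rx": 0, "ry": 0, "rz": 0, "gripper": 0.72},
  ],
)

```text
t: 9.48
tool_pos: [0.6496, -0.1968, 0.1061]
orientation: [[0.642, -0.052, 0.765], [-0.034, -0.999, -0.039], [0.766, -0.001, -0.643]]
force: [-0.9, 1.8, 0.2]
grip_width: 0.283
grasp_force: 1.0
```

Request:
jog_arm(
  motion=[
    {"dx": 0, "dy": -0.015, "dz": 0, "rx": 0, "ry": 0, "rz": 0, "gripper": 0.72},
    {"dx": 0, "dy": -0.015, "dz": 0, "rx": 0, "ry": 0, "rz": 0, "gripper": 0.72},
    {"dx": 0, "dy": 0, "dz": 0, "rx": 0, "ry": 0, "rz": 0, "gripper": 0.72},
    {"dx": 0, "dy": 0, "dz": 0, "rx": 0, "ry": 0, "rz": 0, "gripper": 0.72},
  ],
)

```text
t: 9.98
tool_pos: [0.6499, -0.1924, 0.1061]
orientation: [[0.643, -0.052, 0.764], [-0.034, -0.999, -0.039], [0.765, -0.001, -0.643]]
force: [0.0, -0.9, -0.2]
grip_width: 0.28
grasp_force: 0.0
```

Request:
jog_arm(
  motion=[
    {"dx": 0, "dy": -0.003, "dz": 0, "rx": 0, "ry": 0, "rz": 0, "gripper": 0.72},
    {"dx": 0, "dy": 0, "dz": 0, "rx": 0, "ry": 0, "rz": 0, "gripper": 0.72},
    {"dx": 0, "dy": 0, "dz": 0, "rx": 0, "ry": 0, "rz": 0, "gripper": 0.72},
  ],
)

```text
t: 10.35
tool_pos: [0.6499, -0.192, 0.1061]
orientation: [[0.643, -0.052, 0.764], [-0.034, -0.999, -0.039], [0.766, -0.001, -0.643]]
force: [-0.2, 0.0, -0.2]
grip_width: 0.275
grasp_force: 0.0
```

Request:
jog_arm(
  motion=[
    {"dx": 0, "dy": -0.004, "dz": 0, "rx": 0, "ry": 0, "rz": 0, "gripper": 0.72},
    {"dx": 0, "dy": 0, "dz": 0, "rx": 0, "ry": 0, "rz": 0, "gripper": 0.72},
    {"dx": 0, "dy": 0, "dz": 0, "rx": 0, "ry": 0, "rz": 0, "gripper": 0.72},
  ],
)

```text
t: 10.72
tool_pos: [0.6499, -0.1913, 0.106]
orientation: [[0.643, -0.052, 0.764], [-0.034, -0.999, -0.039], [0.765, -0.001, -0.643]]
force: [-0.0, -0.2, 0.1]
grip_width: 0.279
grasp_force: 0.0
```

Request:
jog_arm(
  motion=[
    {"dx": 0, "dy": -0.003, "dz": 0, "rx": 0, "ry": 0, "rz": 0, "gripper": 0.72},
    {"dx": 0, "dy": 0, "dz": 0, "rx": 0, "ry": 0, "rz": 0, "gripper": 0.72},
    {"dx": 0, "dy": 0, "dz": 0, "rx": 0, "ry": 0, "rz": 0, "gripper": 0.72},
  ],
)

```text
t: 11.1
tool_pos: [0.6499, -0.1909, 0.106]
orientation: [[0.643, -0.052, 0.764], [-0.034, -0.999, -0.039], [0.765, -0.001, -0.643]]
force: [-0.5, -0.7, 0.1]
grip_width: 0.282
grasp_force: 0.0
```

Request:
jog_arm(
  motion=[
    {"dx": 0, "dy": -0.002, "dz": 0, "rx": 0, "ry": 0, "rz": 0, "gripper": 0.72},
    {"dx": 0, "dy": 0, "dz": 0, "rx": 0, "ry": 0, "rz": 0, "gripper": 0.72},
    {"dx": 0, "dy": 0, "dz": 0, "rx": 0, "ry": 0, "rz": 0, "gripper": 0.72},
  ],
)

```text
t: 11.48
tool_pos: [0.6499, -0.1906, 0.1061]
orientation: [[0.643, -0.052, 0.764], [-0.034, -0.999, -0.039], [0.765, -0.001, -0.643]]
force: [0.7, 0.3, 0.1]
grip_width: 0.278
grasp_force: 0.0
```

Request:
jog_arm(
  motion=[
    {"dx": 0, "dy": -0.002, "dz": 0, "rx": 0, "ry": 0, "rz": 0, "gripper": 0.72},
    {"dx": 0, "dy": 0, "dz": 0, "rx": 0, "ry": 0, "rz": 0, "gripper": 0.72},
    {"dx": 0, "dy": 0, "dz": 0, "rx": 0, "ry": 0, "rz": 0, "gripper": 0.72},
  ],
)

```text
t: 11.85
tool_pos: [0.6499, -0.1903, 0.1061]
orientation: [[0.643, -0.052, 0.764], [-0.034, -0.999, -0.039], [0.765, -0.001, -0.643]]
force: [0.1, 0.3, 0.3]
grip_width: 0.281
grasp_force: 0.0
```

Request:
jog_arm(
  motion=[
    {"dx": 0, "dy": -0.002, "dz": 0, "rx": 0, "ry": 0, "rz": 0, "gripper": 0.72},
    {"dx": 0, "dy": 0, "dz": 0, "rx": 0, "ry": 0, "rz": 0, "gripper": 0.72},
    {"dx": 0, "dy": 0, "dz": 0, "rx": 0, "ry": 0, "rz": 0, "gripper": 0.72},
  ],
)

```text
t: 12.22
tool_pos: [0.6499, -0.19, 0.106]
orientation: [[0.643, -0.052, 0.764], [-0.034, -0.999, -0.039], [0.765, -0.001, -0.643]]
force: [-0.3, 1.1, 0.2]
grip_width: 0.282
grasp_force: 0.0
```

Request:
jog_arm(
  motion=[
    {"dx": 0, "dy": -0.002, "dz": 0, "rx": 0, "ry": 0, "rz": 0, "gripper": 0.72},
    {"dx": 0, "dy": 0, "dz": 0, "rx": 0, "ry": 0, "rz": 0, "gripper": 0.72},
    {"dx": 0, "dy": 0, "dz": 0, "rx": 0, "ry": 0, "rz": 0, "gripper": 0.72},
  ],
)

```text
t: 12.6
tool_pos: [0.65, -0.1897, 0.1061]
orientation: [[0.642, -0.052, 0.765], [-0.034, -0.999, -0.039], [0.766, -0.001, -0.643]]
force: [-0.2, -0.9, -0.4]
grip_width: 0.281
grasp_force: 0.2
```

```bash
python3 - <<'E'
from h import *
for _ in range(4):
    capture("top");s=sensors.sense();print(np.round(s["force"],2),np.round(s["moment"],3),s["grasp_force"],np.round(s["tool_pos"],4))
E
```

```text
[-0.3  -1.04 -0.36] [-0.015  0.373 -0.073] 0.1869982061907649 [ 0.65   -0.1897  0.1061]
[ 0.24 -0.04  0.21] [-0.025  0.415 -0.067] 0.19009756855666637 [ 0.65   -0.1897  0.1061]
[ 0.08 -0.35  0.8 ] [-0.072  0.332 -0.058] 0.19327014684677124 [ 0.65   -0.1897  0.1061]
[ 0.2  -0.45  1.09] [-0.036  0.382 -0.043] 0.19645334221422672 [ 0.65   -0.1897  0.1061]
```

The grip force reading touches 0.2 at y = -0.1959 and at y = -0.1897, so the boss's middle is at about -0.1928. Centring, then closing.

Request:
jog_arm(
  motion=[
    {"dx": 0, "dy": 0.0205, "dz": 0, "rx": 0, "ry": 0, "rz": 0, "gripper": 0.72},
    {"dx": 0, "dy": 0, "dz": 0, "rx": 0, "ry": 0, "rz": 0, "gripper": 0.74},
    {"dx": 0, "dy": 0, "dz": 0, "rx": 0, "ry": 0, "rz": 0, "gripper": 0.76},
    {"dx": 0, "dy": 0, "dz": 0, "rx": 0, "ry": 0, "rz": 0, "gripper": 0.775},
    {"dx": 0, "dy": 0, "dz": 0, "rx": 0, "ry": 0, "rz": 0, "gripper": 0.775},
  ],
)

```text
t: 13.42
tool_pos: [0.6498, -0.1927, 0.1061]
orientation: [[0.643, -0.052, 0.764], [-0.034, -0.999, -0.039], [0.765, -0.001, -0.643]]
force: [0.1, 0.6, -0.4]
grip_width: 0.225
grasp_force: 0.0
```

Request:
jog_arm(
  motion=[
    {"dx": 0, "dy": 0, "dz": 0, "rx": 0, "ry": 0, "rz": 0, "gripper": 0.785},
    {"dx": 0, "dy": 0, "dz": 0, "rx": 0, "ry": 0, "rz": 0, "gripper": 0.785},
  ],
)

```text
t: 13.68
tool_pos: [0.6498, -0.1927, 0.1061]
orientation: [[0.643, -0.052, 0.764], [-0.034, -0.999, -0.039], [0.765, -0.001, -0.643]]
force: [1.1, -0.3, 0.9]
grip_width: 0.211
grasp_force: 0.0
```

Request:
jog_arm(
  motion=[
    {"dx": 0, "dy": 0, "dz": 0, "rx": 0, "ry": 0, "rz": 0, "gripper": 0.79},
    {"dx": 0, "dy": 0, "dz": 0, "rx": 0, "ry": 0, "rz": 0, "gripper": 0.795},
    {"dx": 0, "dy": 0, "dz": 0, "rx": 0, "ry": 0, "rz": 0, "gripper": 0.795},
  ],
)

```text
t: 14.05
tool_pos: [0.6498, -0.1928, 0.1061]
orientation: [[0.642, -0.052, 0.765], [-0.034, -0.999, -0.039], [0.766, -0.001, -0.643]]
force: [-0.9, 0.7, 1.2]
grip_width: 0.209
grasp_force: 12.5
```

```bash
python3 - <<'E'
from h import *
for _ in range(3):
    capture("top");s=sensors.sense();print(np.round(s["force"],2),np.round(s["moment"],3),s["grasp_force"],s["grip_width"])
E
```

```text
[-0.97  0.58  0.23] [ 0.008  0.408 -0.008] 12.50503197312355 0.20881634137732583
[0.08 0.47 0.7 ] [-0.     0.407 -0.032] 12.510176450014114 0.20546446099365426
[-0.5  -0.03  1.11] [-0.022  0.367 -0.055] 12.514871209859848 0.208837390200666
```

Gripped with only about 0.4 N of side force. Lifting the first half and checking.

Request:
jog_arm(
  motion=[
    {"dx": 0, "dy": 0, "dz": 0, "rx": 0, "ry": 0, "rz": 0, "gripper": 0.805},
    {"dx": 0, "dy": 0, "dz": -0.014, "rx": 0, "ry": 0, "rz": 0, "gripper": 0.81},
    {"dx": -0.001, "dy": 0, "dz": -0.014, "rx": 0, "ry": 0, "rz": 0, "gripper": 0.81},
    {"dx": -0.001, "dy": 0, "dz": -0.013, "rx": 0, "ry": 0, "rz": 0, "gripper": 0.81},
    {"dx": 0, "dy": 0, "dz": 0, "rx": 0, "ry": 0, "rz": 0, "gripper": 0.81},
  ],
)

```text
t: 14.82
tool_pos: [0.6451, -0.1925, 0.1098]
orientation: [[0.643, -0.052, 0.764], [-0.034, -0.999, -0.039], [0.765, -0.001, -0.644]]
force: [3.6, -0.6, -3.0]
grip_width: 0.199
grasp_force: 44.4
```

Request:
jog_arm(
  motion=[
    {"dx": -0.001, "dy": 0, "dz": -0.014, "rx": 0, "ry": 0, "rz": 0, "gripper": 0.81},
    {"dx": -0.001, "dy": 0, "dz": -0.013, "rx": 0, "ry": 0, "rz": 0, "gripper": 0.81},
    {"dx": 0, "dy": 0, "dz": 0, "rx": 0, "ry": 0, "rz": 0, "gripper": 0.81},
  ],
)

```text
t: 15.2
tool_pos: [0.6418, -0.1924, 0.1122]
orientation: [[0.643, -0.052, 0.764], [-0.034, -0.999, -0.039], [0.765, -0.001, -0.643]]
force: [3.3, -0.3, -2.9]
grip_width: 0.202
grasp_force: 44.2
```

Request:
jog_arm(
  motion=[
    {"dx": -0.002, "dy": 0, "dz": -0.014, "rx": 0, "ry": 0, "rz": 0, "gripper": 0.81},
    {"dx": -0.002, "dy": 0, "dz": -0.014, "rx": 0, "ry": 0, "rz": 0, "gripper": 0.81},
    {"dx": -0.003, "dy": 0, "dz": -0.014, "rx": 0, "ry": 0, "rz": 0, "gripper": 0.81},
    {"dx": -0.003, "dy": 0, "dz": -0.014, "rx": 0, "ry": 0, "rz": 0, "gripper": 0.81},
    {"dx": 0, "dy": 0, "dz": 0, "rx": 0, "ry": 0, "rz": 0, "gripper": 0.81},
    {"dx": 0, "dy": 0, "dz": 0, "rx": 0, "ry": 0, "rz": 0, "gripper": 0.81},
  ],
)

```text
t: 15.95
tool_pos: [0.6345, -0.192, 0.1167]
orientation: [[0.642, -0.052, 0.765], [-0.034, -0.999, -0.039], [0.766, -0.001, -0.643]]
force: [2.8, 0.4, 0.1]
grip_width: 0.199
grasp_force: 44.0
```

```bash
python3 - <<'E'
from h import *
k=knee(.3)[0];k[1]=-117
need(k,50,0)
E
```

```text
t 15.95 tcp [ 0.6345 -0.192   0.1167] F [2.8 0.4 0.1] gw 0.199 gf 44.00679588317871
turn units [-0.    0.   -0.01] shift units (target axes) [ 0.005  0.002 -0.002] (now axes) [ 0.005  0.002 -0.002] world mm [ 0.2 -0.3  0.7]
```

The fold is about 0.3. Releasing evenly and backing out along the approach line.

Request:
jog_arm(
  motion=[
    {"dx": 0, "dy": 0, "dz": 0, "rx": 0, "ry": 0, "rz": 0, "gripper": 0.795},
    {"dx": 0, "dy": 0, "dz": 0, "rx": 0, "ry": 0, "rz": 0, "gripper": 0.77},
    {"dx": 0, "dy": 0, "dz": 0, "rx": 0, "ry": 0, "rz": 0, "gripper": 0.6},
    {"dx": 0, "dy": 0, "dz": 0, "rx": 0, "ry": 0, "rz": 0, "gripper": 0.55},
    {"dx": 0, "dy": 0, "dz": -0.1, "rx": 0, "ry": 0, "rz": 0, "gripper": 0.55},
    {"dx": 0, "dy": 0, "dz": -0.15, "rx": 0, "ry": 0, "rz": 0, "gripper": 0.45},
    {"dx": 0, "dy": 0, "dz": -0.2, "rx": 0, "ry": 0, "rz": 0, "gripper": 0.4},
    {"dx": 0, "dy": 0, "dz": -0.15, "rx": 0, "ry": 0, "rz": 0, "gripper": 0.4},
    {"dx": 0, "dy": 0, "dz": 0, "rx": 0, "ry": 0, "rz": 0, "gripper": 0.4},
    {"dx": 0, "dy": 0, "dz": 0, "rx": 0, "ry": 0, "rz": 0, "gripper": 0.4},
  ],
)

```text
t: 17.2
tool_pos: [0.5657, -0.1886, 0.1746]
orientation: [[0.642, -0.052, 0.765], [-0.034, -0.999, -0.04], [0.766, -0.001, -0.643]]
force: [-0.2, -1.1, 0.2]
grip_width: 0.603
grasp_force: 0.0
```

```bash
python3 - <<'E'
from h import *
need(lidp(263,16,0,1.24),22,100)
a=capture("top")[140:240,255:385]
cv2.imwrite("pics/t4.png",cv2.resize(a,None,fx=6,fy=6,interpolation=cv2.INTER_CUBIC))
capture("scene");print(mark_of("top","knob")[:1],proj("top",world(lidp(263,16,0,1.24),q)))
print(mark_of("scene","knob")[:1],proj("scene",world(lidp(263,16,0,1.24),q)))
E
```

```text
t 17.2 tcp [ 0.5657 -0.1886  0.1746] F [-0.2 -1.1  0.2] gw 0.603 gf 0.0
turn units [-0.   -4.89 -0.01] shift units (target axes) [ 0.761 -0.779 -1.301] (now axes) [ 1.282 -0.78  -0.792] world mm [ 38.7 115.  223.7]
[{'pixel': [322.4, 160.0], 'p': 0.95}] [[321.10706434 160.33763981]]
[{'pixel': [216.5, 129.9], 'p': 0.6}] [[217.18353751 129.32129002]]
```

View pics/t4.png

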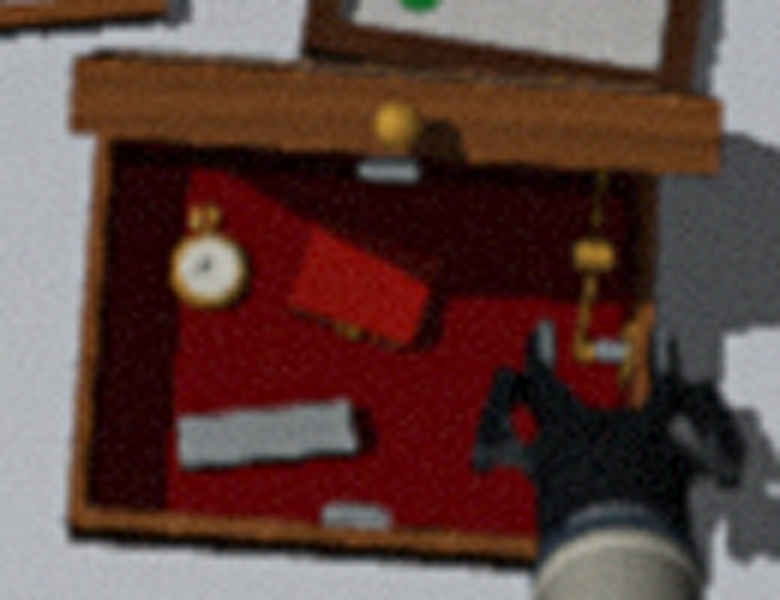

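The boss has moved forward to (594,255) and the lid is still up. Moving above the knob.

Request:
jog_arm(
  motion=[
    {"dx": 0, "dy": -0.05, "dz": -0.264, "rx": 0, "ry": 0, "rz": 0, "gripper": 0.4},
    {"dx": 0, "dy": -0.08, "dz": -0.264, "rx": 0, "ry": 0, "rz": 0, "gripper": 0.4},
    {"dx": 0, "dy": -0.1, "dz": -0.264, "rx": 0, "ry": 0, "rz": 0, "gripper": 0.4},
    {"dx": 0.256, "dy": -0.11, "dz": 0, "rx": 0, "ry": 0, "rz": 0, "gripper": 0.4},
    {"dx": 0.256, "dy": -0.11, "dz": 0, "rx": 0, "ry": 0, "rz": 0, "gripper": 0.4},
    {"dx": 0.256, "dy": -0.11, "dz": 0, "rx": 0, "ry": 0, "rz": 0, "gripper": 0.4},
    {"dx": 0.256, "dy": -0.11, "dz": 0, "rx": 0, "ry": 0, "rz": 0, "gripper": 0.4},
    {"dx": 0.256, "dy": -0.11, "dz": 0, "rx": 0, "ry": 0, "rz": 0, "gripper": 0.4},
    {"dx": 0, "dy": 0, "dz": 0, "rx": 0, "ry": -0.98, "rz": 0, "gripper": 0.4},
    {"dx": 0, "dy": 0, "dz": 0, "rx": 0, "ry": -0.98, "rz": 0, "gripper": 0.4},
    {"dx": 0, "dy": 0, "dz": 0, "rx": 0, "ry": -0.98, "rz": 0, "gripper": 0.4},
    {"dx": 0, "dy": 0, "dz": 0, "rx": 0, "ry": -0.98, "rz": 0, "gripper": 0.4},
    {"dx": 0, "dy": 0, "dz": 0, "rx": 0, "ry": -0.97, "rz": 0, "gripper": 0.4},
    {"dx": 0, "dy": 0, "dz": 0, "rx": 0, "ry": 0, "rz": 0, "gripper": 0.4},
    {"dx": 0, "dy": 0, "dz": 0, "rx": 0, "ry": 0, "rz": 0, "gripper": 0.4},
  ],
)

```text
t: 19.27
tool_pos: [0.5834, -0.0841, 0.3709]
orientation: [[0.929, -0.046, 0.366], [-0.044, -0.999, -0.012], [0.367, -0.005, -0.93]]
force: [-1.3, -0.2, 0.7]
grip_width: 0.599
grasp_force: 0.0
```

```bash
python3 - <<'E'
from h import *
need(lidp(263,16,0,1.24),22,100);need(lidp(263,16,0,1.24),22,0,False)
print(np.round(sensors.sense()["joints"],1))
E
```

```text
t 19.275 tcp [ 0.5834 -0.0841  0.3709] F [-1.3 -0.2  0.7] gw 0.599 gf 0.0
turn units [-0.07  0.09  0.04] shift units (target axes) [ 0.195 -0.077 -0.118] (now axes) [ 0.194 -0.077 -0.12 ] world mm [21.1 10.5 27.4]
turn units [-0.07  0.09  0.04] shift units (target axes) [ 0.195 -0.077  0.548] (now axes) [ 0.2   -0.073  0.547] world mm [ 58.5   8.5 -65.3]
[-10.1  -0.2 103.7   3.6  55.2  81.1]
```

Request:
jog_arm(
  motion=[
    {"dx": 0.1, "dy": -0.04, "dz": -0.06, "rx": -0.03, "ry": 0.04, "rz": 0.02, "gripper": 0.4},
    {"dx": 0.095, "dy": -0.037, "dz": -0.058, "rx": -0.04, "ry": 0.05, "rz": 0.02, "gripper": 0.4},
    {"dx": 0, "dy": 0, "dz": 0.15, "rx": 0, "ry": 0, "rz": 0, "gripper": 0.4},
    {"dx": 0, "dy": 0, "dz": 0.15, "rx": 0, "ry": 0, "rz": 0, "gripper": 0.4},
    {"dx": 0, "dy": 0, "dz": 0, "rx": 0, "ry": 0, "rz": 0, "gripper": 0.4},
    {"dx": 0, "dy": 0, "dz": 0, "rx": 0, "ry": 0, "rz": 0, "gripper": 0.4},
  ],
)

```text
t: 20.02
tool_pos: [0.6223, -0.0746, 0.3589]
orientation: [[0.925, -0.052, 0.376], [-0.048, -0.999, -0.02], [0.377, 0.001, -0.926]]
force: [-0.7, -0.9, 0.6]
grip_width: 0.602
grasp_force: 0.0
```

```bash
python3 - <<'E'
from h import *
need(lidp(263,16,0,1.24),22,0)
cv2.imwrite("pics/s5.png",cv2.resize(capture("scene")[60:200,150:300],None,fx=4,fy=4,interpolation=cv2.INTER_CUBIC))
E
```

```text
t 20.025 tcp [ 0.6223 -0.0746  0.3589] F [-0.7 -0.9  0.6] gw 0.602 gf 0.0
turn units [ 0.01 -0.02 -0.  ] shift units (target axes) [-0.012 -0.001  0.379] (now axes) [-0.013 -0.001  0.379] world mm [ 19.5  -0.9 -53.3]
```

View pics/s5.png

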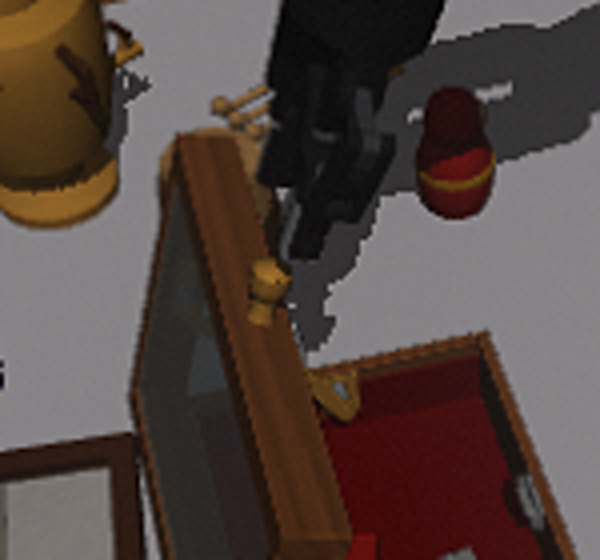

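The fingertips at about (265,180) and (300,240) stand above the knob head at (268,275), one on each side. Descending on to it and closing.

Request:
jog_arm(
  motion=[
    {"dx": -0.012, "dy": 0, "dz": 0.08, "rx": 0, "ry": 0, "rz": 0, "gripper": 0.4},
    {"dx": 0, "dy": 0, "dz": 0.08, "rx": 0, "ry": 0, "rz": 0, "gripper": 0.4},
    {"dx": 0, "dy": 0, "dz": 0.08, "rx": 0, "ry": 0, "rz": 0, "gripper": 0.4},
    {"dx": 0, "dy": 0, "dz": 0.07, "rx": 0, "ry": 0, "rz": 0, "gripper": 0.4},
    {"dx": 0, "dy": 0, "dz": 0.069, "rx": 0, "ry": 0, "rz": 0, "gripper": 0.45},
    {"dx": 0, "dy": 0, "dz": 0, "rx": 0, "ry": 0, "rz": 0, "gripper": 0.6},
    {"dx": 0, "dy": 0, "dz": 0, "rx": 0, "ry": 0, "rz": 0, "gripper": 0.66},
    {"dx": 0, "dy": 0, "dz": 0, "rx": 0, "ry": 0, "rz": 0, "gripper": 0.69},
    {"dx": 0, "dy": 0, "dz": 0, "rx": 0, "ry": 0, "rz": 0, "gripper": 0.69},
  ],
)

```text
t: 21.2
tool_pos: [0.6415, -0.0759, 0.3046]
orientation: [[0.925, -0.053, 0.375], [-0.049, -0.999, -0.02], [0.376, 0.001, -0.927]]
force: [0.7, 0.4, -0.9]
grip_width: 0.312
grasp_force: 0.0
```

```bash
python3 - <<'E'
from h import *
need(lidp(263,16,0,1.24),22,0)
E
```

```text
t 21.2 tcp [ 0.6415 -0.0759  0.3046] F [ 0.7  0.4 -0.9] gw 0.312 gf 0.0
turn units [ 0.01 -0.01 -0.01] shift units (target axes) [ 0.005 -0.002 -0.005] (now axes) [ 0.005 -0.002 -0.005] world mm [0.4 0.3 1. ]
```

Request:
jog_arm(
  motion=[
    {"dx": 0, "dy": 0, "dz": 0, "rx": 0, "ry": 0, "rz": 0, "gripper": 0.71},
    {"dx": 0, "dy": 0, "dz": 0, "rx": 0, "ry": 0, "rz": 0, "gripper": 0.73},
    {"dx": 0, "dy": 0, "dz": 0, "rx": 0, "ry": 0, "rz": 0, "gripper": 0.75},
    {"dx": 0, "dy": 0, "dz": 0, "rx": 0, "ry": 0, "rz": 0, "gripper": 0.77},
    {"dx": 0, "dy": 0, "dz": 0, "rx": 0, "ry": 0, "rz": 0, "gripper": 0.77},
  ],
)

```text
t: 21.82
tool_pos: [0.6417, -0.0748, 0.3048]
orientation: [[0.925, -0.052, 0.375], [-0.049, -0.999, -0.019], [0.376, -0.001, -0.927]]
force: [-1.0, 5.1, 3.2]
grip_width: 0.251
grasp_force: 58.4
```

Knob gripped. Now the arc rows at constant tool pitch.

```bash
python3 - <<'E'
from h import *
a=np.radians(22);X=np.array([np.cos(a),0,np.sin(a)]);Z=np.array([np.sin(a),0,-np.cos(a)])
th=np.linspace(1.24,.05,35);P=np.array([lidp(263,16,0,t) for t in th])
acc=np.zeros(2)
for i in range(34):
    tgt=np.array([(P[i+1]-P[0])@X,(P[i+1]-P[0])@Z])/150
    st=(tgt-acc).round(3);acc+=st;print(i,round(th[i+1],3),st)
print(sensors.sense()["moment"])
E
```

```text
0 1.205 [-0.061 -0.006]
1 1.17 [-0.062 -0.004]
2 1.135 [-0.061 -0.001]
3 1.1 [-0.061  0.   ]
4 1.065 [-0.062  0.003]
5 1.03 [-0.061  0.005]
6 0.995 [-0.061  0.007]
7 0.96 [-0.061  0.009]
8 0.925 [-0.061  0.011]
9 0.89 [-0.06   0.013]
10 0.855 [-0.059  0.016]
11 0.82 [-0.059  0.017]
12 0.785 [-0.058  0.02 ]
13 0.75 [-0.058  0.021]
14 0.715 [-0.057  0.024]
15 0.68 [-0.056  0.025]
16 0.645 [-0.055  0.028]
17 0.61 [-0.054  0.029]
18 0.575 [-0.052  0.032]
19 0.54 [-0.052  0.033]
20 0.505 [-0.051  0.035]
21 0.47 [-0.049  0.036]
22 0.435 [-0.048  0.039]
23 0.4 [-0.047  0.04 ]
24 0.365 [-0.045  0.041]
25 0.33 [-0.044  0.043]
26 0.295 [-0.042  0.045]
27 0.26 [-0.041  0.046]
28 0.225 [-0.039  0.048]
29 0.19 [-0.037  0.049]
30 0.155 [-0.036  0.05 ]
31 0.12 [-0.034  0.051]
32 0.085 [-0.032  0.053]
33 0.05 [-0.03   0.053]
[0.8141251  0.15895432 0.32405324]
```

Request:
jog_arm(
  motion=[
    {"dx": -0.061, "dy": -0.006, "dz": -0.006, "rx": 0, "ry": 0, "rz": 0, "gripper": 0.8},
    {"dx": -0.062, "dy": 0, "dz": -0.004, "rx": 0, "ry": 0, "rz": 0, "gripper": 0.8},
    {"dx": -0.061, "dy": 0, "dz": -0.001, "rx": 0, "ry": 0, "rz": 0, "gripper": 0.8},
    {"dx": 0, "dy": 0, "dz": 0, "rx": 0, "ry": 0, "rz": 0, "gripper": 0.8},
  ],
)

```text
t: 22.32
tool_pos: [0.6144, -0.0734, 0.2956]
orientation: [[0.926, -0.053, 0.375], [-0.049, -0.999, -0.02], [0.375, 0.0, -0.927]]
force: [-1.4, 3.7, 7.0]
grip_width: 0.247
grasp_force: 60.0
```

```bash
python3 - <<'E'
from h import *
need(lidp(263,16,0,1.135),22,0);print(sensors.sense()["moment"])
E
```

```text
t 22.325 tcp [ 0.6144 -0.0734  0.2956] F [-1.4  3.7  7. ] gw 0.247 gf 60.01227915287018
turn units [ 0.01 -0.01 -0.01] shift units (target axes) [ 0.011  0.005 -0.004] (now axes) [ 0.011  0.005 -0.004] world mm [ 1.3 -0.8  1.2]
[ 0.37478615 -0.15341817  0.33150502]
```

Request:
jog_arm(
  motion=[
    {"dx": -0.061, "dy": -0.004, "dz": 0, "rx": 0, "ry": 0, "rz": 0, "gripper": 0.8},
    {"dx": -0.062, "dy": 0, "dz": 0.003, "rx": 0, "ry": 0, "rz": 0, "gripper": 0.8},
    {"dx": -0.061, "dy": 0, "dz": 0.005, "rx": 0, "ry": 0, "rz": 0, "gripper": 0.8},
    {"dx": -0.061, "dy": 0, "dz": 0.007, "rx": 0, "ry": 0, "rz": 0, "gripper": 0.8},
    {"dx": -0.061, "dy": 0, "dz": 0.009, "rx": 0, "ry": 0, "rz": 0, "gripper": 0.8},
    {"dx": -0.061, "dy": 0, "dz": 0.011, "rx": 0, "ry": 0, "rz": 0, "gripper": 0.8},
    {"dx": -0.06, "dy": 0, "dz": 0.013, "rx": 0, "ry": 0, "rz": 0, "gripper": 0.8},
    {"dx": -0.059, "dy": 0, "dz": 0.016, "rx": 0, "ry": 0, "rz": 0, "gripper": 0.8},
    {"dx": 0, "dy": 0, "dz": 0, "rx": 0, "ry": 0, "rz": 0, "gripper": 0.8},
  ],
)

```text
t: 23.45
tool_pos: [0.5496, -0.0698, 0.258]
orientation: [[0.927, -0.053, 0.372], [-0.049, -0.999, -0.02], [0.372, 0.001, -0.928]]
force: [-6.4, -1.7, 3.9]
grip_width: 0.247
grasp_force: 62.0
```

```bash
python3 - <<'E'
from h import *
need(lidp(263,16,0,.855),22,0);print(sensors.sense()["moment"])
E
```

```text
t 23.45 tcp [ 0.5496 -0.0698  0.258 ] F [-6.4 -1.7  3.9] gw 0.247 gf 62.0459246635437
turn units [ 0.01  0.02 -0.01] shift units (target axes) [ 0.02   0.006 -0.011] (now axes) [ 0.02   0.006 -0.011] world mm [ 2.2 -1.1  2.6]
[-0.36330535  0.23499829 -0.15288198]
```

Request:
jog_arm(
  motion=[
    {"dx": -0.059, "dy": 0.004, "dz": 0.017, "rx": 0, "ry": 0, "rz": 0, "gripper": 0.8},
    {"dx": -0.058, "dy": 0, "dz": 0.02, "rx": 0, "ry": 0, "rz": 0, "gripper": 0.8},
    {"dx": -0.058, "dy": 0, "dz": 0.021, "rx": 0, "ry": 0, "rz": 0, "gripper": 0.8},
    {"dx": -0.057, "dy": 0, "dz": 0.024, "rx": 0, "ry": 0, "rz": 0, "gripper": 0.8},
    {"dx": -0.056, "dy": 0, "dz": 0.025, "rx": 0, "ry": 0, "rz": 0, "gripper": 0.8},
    {"dx": -0.055, "dy": 0, "dz": 0.028, "rx": 0, "ry": 0, "rz": 0, "gripper": 0.8},
    {"dx": -0.054, "dy": 0, "dz": 0.029, "rx": 0, "ry": 0, "rz": 0, "gripper": 0.8},
    {"dx": -0.052, "dy": 0, "dz": 0.032, "rx": 0, "ry": 0, "rz": 0, "gripper": 0.8},
    {"dx": -0.052, "dy": 0, "dz": 0.033, "rx": 0, "ry": 0, "rz": 0, "gripper": 0.8},
    {"dx": -0.051, "dy": 0, "dz": 0.035, "rx": 0, "ry": 0, "rz": 0, "gripper": 0.8},
    {"dx": 0, "dy": 0, "dz": 0, "rx": 0, "ry": 0, "rz": 0, "gripper": 0.8},
  ],
)

```text
t: 24.82
tool_pos: [0.4885, -0.0666, 0.1899]
orientation: [[0.926, -0.053, 0.373], [-0.049, -0.999, -0.02], [0.373, -0.0, -0.928]]
force: [3.2, 5.8, -4.7]
grip_width: 0.248
grasp_force: 62.8
```

```bash
python3 - <<'E'
from h import *
need(lidp(263,16,0,.505),22,0);print(sensors.sense()["moment"])
E
```

```text
t 24.825 tcp [ 0.4885 -0.0666  0.1899] F [ 3.2  5.8 -4.7] gw 0.248 gf 62.756080627441406
turn units [ 0.    0.01 -0.01] shift units (target axes) [ 0.017  0.007 -0.015] (now axes) [ 0.017  0.007 -0.015] world mm [ 1.4 -1.1  3. ]
[ 0.80265624 -0.48043455  0.35399738]
```

Request:
jog_arm(
  motion=[
    {"dx": -0.049, "dy": -0.005, "dz": 0.036, "rx": 0, "ry": 0, "rz": 0, "gripper": 0.8},
    {"dx": -0.048, "dy": 0, "dz": 0.039, "rx": 0, "ry": 0, "rz": 0, "gripper": 0.8},
    {"dx": -0.047, "dy": 0, "dz": 0.04, "rx": 0, "ry": 0, "rz": 0, "gripper": 0.8},
    {"dx": -0.045, "dy": 0, "dz": 0.041, "rx": 0, "ry": 0, "rz": 0, "gripper": 0.8},
    {"dx": -0.044, "dy": 0, "dz": 0.043, "rx": 0, "ry": 0, "rz": 0, "gripper": 0.8},
    {"dx": -0.042, "dy": 0, "dz": 0.045, "rx": 0, "ry": 0, "rz": 0, "gripper": 0.8},
    {"dx": -0.041, "dy": 0, "dz": 0.046, "rx": 0, "ry": 0, "rz": 0, "gripper": 0.8},
    {"dx": -0.039, "dy": 0, "dz": 0.048, "rx": 0, "ry": 0, "rz": 0, "gripper": 0.8},
    {"dx": -0.037, "dy": 0, "dz": 0.049, "rx": 0, "ry": 0, "rz": 0, "gripper": 0.8},
    {"dx": 0, "dy": 0, "dz": 0, "rx": 0, "ry": 0, "rz": 0, "gripper": 0.8},
  ],
)

```text
t: 26.08
tool_pos: [0.4565, -0.0647, 0.1145]
orientation: [[0.926, -0.053, 0.374], [-0.049, -0.999, -0.02], [0.374, 0.0, -0.927]]
force: [2.4, -5.2, -2.7]
grip_width: 0.25
grasp_force: 63.9
```

```bash
python3 - <<'E'
from h import *
need(lidp(263,16,0,.19),22,0);print(sensors.sense()["moment"])
E
```

```text
t 26.075 tcp [ 0.4565 -0.0647  0.1145] F [ 2.4 -5.2 -2.7] gw 0.25 gf 63.855353593826294
turn units [ 0.01  0.   -0.01] shift units (target axes) [ 0.01   0.008 -0.014] (now axes) [ 0.01   0.008 -0.014] world mm [ 0.6 -1.2  2.5]
[-0.87748293 -0.18643257 -0.35415562]
```

Request:
jog_arm(
  motion=[
    {"dx": -0.036, "dy": 0.004, "dz": 0.05, "rx": 0, "ry": 0, "rz": 0, "gripper": 0.8},
    {"dx": -0.034, "dy": 0, "dz": 0.051, "rx": 0, "ry": 0, "rz": 0, "gripper": 0.8},
    {"dx": -0.032, "dy": 0, "dz": 0.053, "rx": 0, "ry": 0, "rz": 0, "gripper": 0.8},
    {"dx": -0.015, "dy": 0, "dz": 0.027, "rx": 0, "ry": 0, "rz": 0, "gripper": 0.8},
    {"dx": -0.015, "dy": 0, "dz": 0.027, "rx": 0, "ry": 0, "rz": 0, "gripper": 0.8},
    {"dx": 0, "dy": 0, "dz": 0, "rx": 0, "ry": 0, "rz": 0, "gripper": 0.8},
    {"dx": 0, "dy": 0, "dz": 0, "rx": 0, "ry": 0, "rz": 0, "gripper": 0.8},
  ],
)

```text
t: 26.95
tool_pos: [0.4497, -0.0645, 0.0783]
orientation: [[0.926, -0.052, 0.373], [-0.048, -0.999, -0.02], [0.374, 0.0, -0.928]]
force: [2.2, 5.2, -2.7]
grip_width: 0.249
grasp_force: 64.2
```

```bash
python3 - <<'E'
from h import *
need(lidp(263,16,0,.05),22,0);need(lidp(263,16,0,0),22,0,False);print(sensors.sense()["moment"])
E
```

```text
t 26.95 tcp [ 0.4497 -0.0645  0.0783] F [ 2.2  5.2 -2.7] gw 0.249 gf 64.20970916748047
turn units [ 0.    0.01 -0.  ] shift units (target axes) [ 0.011  0.007 -0.013] (now axes) [ 0.011  0.007 -0.013] world mm [ 0.8 -1.1  2.5]
turn units [ 0.    0.01 -0.  ] shift units (target axes) [-0.028  0.007  0.065] (now axes) [-0.028  0.007  0.065] world mm [ -0.3  -1.1 -10.6]
[ 0.68681711 -0.35692017  0.23622728]
```

Request:
jog_arm(
  motion=[
    {"dx": -0.005, "dy": -0.003, "dz": 0.012, "rx": 0, "ry": 0, "rz": 0, "gripper": 0.8},
    {"dx": -0.005, "dy": 0, "dz": 0.012, "rx": 0, "ry": 0, "rz": 0, "gripper": 0.8},
    {"dx": -0.005, "dy": 0, "dz": 0.012, "rx": 0, "ry": 0, "rz": 0, "gripper": 0.8},
    {"dx": 0, "dy": 0, "dz": 0, "rx": 0, "ry": 0, "rz": 0, "gripper": 0.8},
  ],
)

```text
t: 27.45
tool_pos: [0.4493, -0.0644, 0.0727]
orientation: [[0.926, -0.053, 0.373], [-0.049, -0.999, -0.02], [0.374, 0.0, -0.928]]
force: [-4.9, -2.5, 0.3]
grip_width: 0.248
grasp_force: 65.0
```

Request:
jog_arm(
  motion=[
    {"dx": -0.005, "dy": 0, "dz": 0.012, "rx": 0, "ry": 0, "rz": 0, "gripper": 0.8},
    {"dx": -0.005, "dy": 0, "dz": 0.012, "rx": 0, "ry": 0, "rz": 0, "gripper": 0.8},
    {"dx": 0, "dy": 0, "dz": 0, "rx": 0, "ry": 0, "rz": 0, "gripper": 0.8},
  ],
)

```text
t: 27.82
tool_pos: [0.4493, -0.0644, 0.0688]
orientation: [[0.926, -0.052, 0.373], [-0.048, -0.999, -0.02], [0.374, 0.0, -0.928]]
force: [-4.0, -3.3, -2.3]
grip_width: 0.249
grasp_force: 64.8
```

Request:
jog_arm(
  motion=[
    {"dx": -0.005, "dy": 0, "dz": 0.012, "rx": 0, "ry": 0, "rz": 0, "gripper": 0.8},
    {"dx": -0.002, "dy": 0, "dz": 0.006, "rx": 0, "ry": 0, "rz": 0, "gripper": 0.8},
    {"dx": 0, "dy": 0, "dz": 0, "rx": 0, "ry": 0, "rz": 0, "gripper": 0.8},
  ],
)

```text
t: 28.2
tool_pos: [0.4491, -0.0643, 0.0658]
orientation: [[0.926, -0.052, 0.373], [-0.048, -0.999, -0.02], [0.373, 0.0, -0.928]]
force: [-5.7, -3.3, -2.3]
grip_width: 0.249
grasp_force: 65.0
```

Request:
jog_arm(
  motion=[
    {"dx": -0.005, "dy": 0, "dz": 0.012, "rx": 0, "ry": 0, "rz": 0, "gripper": 0.8},
    {"dx": 0, "dy": 0, "dz": 0, "rx": 0, "ry": 0, "rz": 0, "gripper": 0.8},
  ],
)

```text
t: 28.45
tool_pos: [0.4489, -0.0643, 0.0637]
orientation: [[0.927, -0.052, 0.372], [-0.049, -0.999, -0.02], [0.373, 0.0, -0.928]]
force: [-5.3, -3.9, -5.3]
grip_width: 0.251
grasp_force: 64.7
```

Request:
jog_arm(
  motion=[
    {"dx": -0.005, "dy": 0, "dz": 0.012, "rx": 0, "ry": 0, "rz": 0, "gripper": 0.8},
    {"dx": 0, "dy": 0, "dz": 0, "rx": 0, "ry": 0, "rz": 0, "gripper": 0.8},
  ],
)

```text
t: 28.7
tool_pos: [0.4494, -0.0643, 0.0625]
orientation: [[0.926, -0.052, 0.374], [-0.048, -0.999, -0.02], [0.374, 0.0, -0.927]]
force: [-10.0, -1.6, 10.5]
grip_width: 0.248
grasp_force: 66.6
```

```bash
python3 - <<'E'
from h import *
need(lidp(263,16,0,0),22,0);print(sensors.sense()["moment"])
cv2.imwrite("pics/s6.png",cv2.resize(capture("scene")[120:270,170:330],None,fx=4,fy=4,interpolation=cv2.INTER_CUBIC))
E
```

```text
t 28.7 tcp [ 0.4494 -0.0643  0.0625] F [-10.   -1.6  10.5] gw 0.248 gf 66.56238555908203
turn units [ 0.01  0.   -0.  ] shift units (target axes) [ 0.013  0.008 -0.032] (now axes) [ 0.013  0.008 -0.032] world mm [-0.  -1.3  5.2]
[-0.11701432  0.62745481  0.21798765]
```

View pics/s6.png

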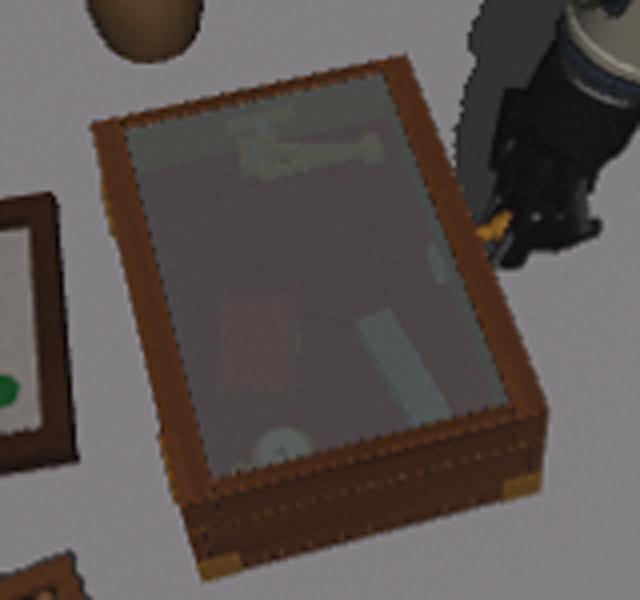

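The picture shows the lid looking flush, with an even, thin seam at its front and left. I press a bit more to be sure of the snap.

Request:
jog_arm(
  motion=[
    {"dx": -0.005, "dy": 0, "dz": 0.012, "rx": 0, "ry": 0, "rz": 0, "gripper": 0.8},
    {"dx": 0, "dy": 0, "dz": 0, "rx": 0, "ry": 0, "rz": 0, "gripper": 0.8},
    {"dx": 0, "dy": 0, "dz": 0, "rx": 0, "ry": 0, "rz": 0, "gripper": 0.8},
  ],
)

```text
t: 29.12
tool_pos: [0.4508, -0.0646, 0.0614]
orientation: [[0.925, -0.053, 0.376], [-0.049, -0.999, -0.021], [0.377, 0.001, -0.926]]
force: [-9.0, 1.5, 19.1]
grip_width: 0.243
grasp_force: 68.9
```

Request:
jog_arm(
  motion=[
    {"dx": 0.005, "dy": 0, "dz": -0.012, "rx": 0, "ry": 0, "rz": 0, "gripper": 0.8},
    {"dx": 0, "dy": 0, "dz": 0, "rx": 0, "ry": 0, "rz": 0, "gripper": 0.74},
    {"dx": 0, "dy": 0, "dz": 0, "rx": 0, "ry": 0, "rz": 0, "gripper": 0.6},
    {"dx": 0, "dy": 0, "dz": 0, "rx": 0, "ry": 0, "rz": 0, "gripper": 0.45},
    {"dx": 0, "dy": 0, "dz": 0, "rx": 0, "ry": 0, "rz": 0, "gripper": 0.4},
    {"dx": 0, "dy": 0, "dz": -0.1, "rx": 0, "ry": 0, "rz": 0, "gripper": 0.4},
    {"dx": 0, "dy": 0, "dz": -0.3, "rx": 0, "ry": 0, "rz": 0, "gripper": 0.4},
    {"dx": 0, "dy": 0, "dz": -0.3, "rx": 0, "ry": 0, "rz": 0, "gripper": 0.4},
    {"dx": -0.3, "dy": 0, "dz": 0, "rx": 0, "ry": 0, "rz": 0, "gripper": 0.4},
    {"dx": 0, "dy": 0, "dz": 0, "rx": 0, "ry": 0, "rz": 0, "gripper": 0.4},
    {"dx": 0, "dy": 0, "dz": 0, "rx": 0, "ry": 0, "rz": 0, "gripper": 0.4},
  ],
)

```text
t: 30.5
tool_pos: [0.3697, -0.0603, 0.1434]
orientation: [[0.925, -0.053, 0.375], [-0.049, -0.999, -0.021], [0.376, 0.001, -0.927]]
force: [1.0, -0.6, 0.2]
grip_width: 0.6
grasp_force: 0.0
```

```bash
python3 - <<'E'
from h import *
s=sensors.sense();print(s["tool_pos"],s["force"])
im=capture("scene");a=capture("top")
for th in(0,.04):print(th,"scene knob",proj("scene",world(lidp(263,16,0,th),q)),"top front corners",proj("scene",world([lidp(235,38,160,th),lidp(235,38,-160,th),lidp(0,38,-160,th)],q)).round(1).tolist())
print(mark_of("scene","knob")[:1],mark_of("top","knob")[:1],proj("top",world(lidp(263,16,0,0),q)))
for l in("watch","harmonica","ring_box","doll","mug","barrel","bell","clay_jug"):print(l,[d["pixel"] for d in mark_of("top",l)[:1]])
cv2.imwrite("pics/s7.png",cv2.resize(im[120:270,170:330],None,fx=4,fy=4,interpolation=cv2.INTER_CUBIC))
E
```

```text
[ 0.36974298 -0.06028907  0.14336516] [ 1.04917709 -0.58757922  0.17570825]
0 scene knob [[296.42852266 176.6170576 ]] top front corners [[306.5, 222.1], [270.5, 133.3], [191.4, 150.7]]
0.04 scene knob [[296.29129695 174.32183418]] top front corners [[306.0, 220.3], [269.9, 131.1], [190.9, 150.8]]
[{'pixel': [297.7, 176.3], 'p': 0.79}] [{'pixel': [314.5, 234.8], 'p': 0.95}] [[313.68889602 237.40546034]]
watch []
harmonica []
ring_box []
doll [[420.8, 249.6]]
mug [[161.8, 219.5]]
barrel [[414.4, 193.6]]
bell [[179.0, 175.8]]
clay_jug [[164.2, 279.9]]
```

View pics/s7.png

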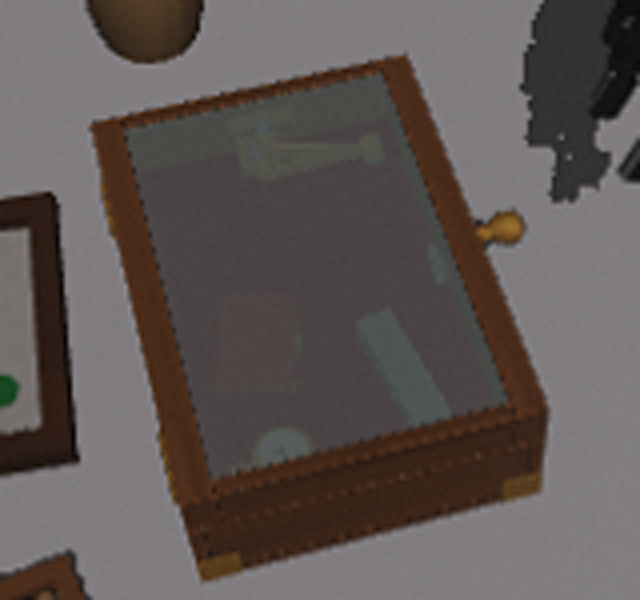

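The front corners of the lid, at (306.7,222.4) and (272,134.2) in the full picture, match the flush prediction and not 0.04 rad. The wares are where they were.

```bash
python3 -c "
from cell import *
print(close_job())"
```

```text
the job is handed in; nothing more can be done
None
```

I unlocked the stay, lowered the lid by its knob and pressed it until it looked flush in the pictures. The wares looked unmoved, and I handed the job in after about 31 s of the 72 s; no verdict came back.

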